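# Hook the jig's return spring onto its anchor post with the spring puller

### The job

The return spring of the test jig is off its anchor post. Take the spring puller from its stand, put its pin in the end eye of the spring's strap, stretch the spring and lower the strap's key-hole opening over the head of the post, then let the spring draw back so that it hangs by itself under the head; move the strap with the puller only, feel gently for the post without pressing hard on it, and do not overstretch the spring. Finally stand the puller back in its stand, and leave the other things on the bench where they are.

Things in the scene. Friction and masses are not known exactly. Their poses are not given: they have to be found in the camera images.
- jig: fixed aluminium base plate, 200 x 60 x 8 mm, on the worktop; origin at the centre of its underside, z up, x along its length from the spring's pillar (x = -85 mm) to the anchor rail. The spring is stretched along +x over the middle line (y = 0). All heights below are above the plate's underside = the worktop.
- spring_pivot (a point): point on the pillar about which the spring swings, at x -85, y 0, z 36 mm of the jig. The spring may start up to 0.15 rad to either side and swings freely sideways. Untouched it points up by 0.2 rad, clear over the post; holding the eye down at the hooked height takes 1 to 2 N.
- spring_strap: flat steel strap on the spring's free end, 3.5 mm thick. Origin at spring_pivot when unstretched (it moves out with the stretch); x to the free end, z up, z = 0 in mid-thickness. Along x: a key-hole whose wide part, 13 mm square, is centred at 78 mm, then a narrow slot 7 mm wide that ends at 91 mm; a 9 mm square eye centred at 102 mm; end at 112 mm. 26 mm wide, 21 mm at the eye.
- strap_eye (a point): centre of the square eye for the puller's pin (mid-thickness). 102 mm from spring_pivot when unstretched; beyond 160 mm the spring is overstretched. Stretching by d takes 1.8 N + 80 N/m x d. The wide part of the key-hole is 24 mm nearer to the pivot.
- strap_slot (a point): place in the narrow slot, by its closed end, where the post's neck sits when hooked; 13 mm nearer to the pivot than strap_eye. When hooked it is 36 to 38 mm high.
- anchor_rail: fixed dark steel rail, 60 x 34 x 12 mm, on the plate; origin at the centre of its underside (119 mm along jig x from spring_pivot), axes as the jig. It carries the upright anchor post, clamped within 11 mm of the rail's origin along x (y = 0): where exactly is NOT measured, find it by feel or sight. The post cannot shift. Pressing the strap on it with more than 22 N is too hard.
- anchor_mid (a point): fixed point over the rail's middle (not the post itself) at the height of the top of the post's head, 45 mm. The post has a neck 4.5 mm thick under a flat round head 10 mm wide; the head's underside is at 39.5 mm. A strap lowered in the wrong place comes to rest on the head; with the wide part of its key-hole over the head it drops by 9 mm.
- puller_handle (a point): centre of the puller's handle, a black block 24 (puller x) x 18 (puller y) x 46 mm high, gripped across the 18 mm. Below it a guard disc 42 mm wide (its top 23 mm below this point), a shaft 11 mm thick ending in a flat shoulder 52 mm below this point, and a pin 6.4 mm thick, 9 mm long, its last 4 mm tapered. Axes: z up along the shaft.
- puller: the whole spring puller, about 0.09 kg; origin at the end of its pin, z up along the shaft.
- puller_tip (a point): lower end of the puller's pin, 61 mm below puller_handle.
- puller_stand: fixed black block 44 x 44 x 36 mm with an upright 13 mm square through-hole in its middle, in which the puller stands with its guard on the block's top (handle centre 63 mm above the worktop); origin at the centre of its underside.
- stand_mouth (a point): centre of the hole's mouth on the stand's top, 36 mm above the worktop. With the puller standing in it, the tip is 34 mm below this point.
- nose_pliers: nose pliers lying on the worktop, 48 x 156 x 13 mm; bystander, origin at the centre of its underside
- fuse_pack: small card box, 30 x 50 x 16 mm; bystander, origin at the centre of its underside
- tape_roll: roll of tape, 76 mm wide, 19 mm high; bystander, origin at the centre of its underside
- tweezers: pointed steel tweezers, 14 x 122 x 9 mm; bystander, origin at the centre of its underside
- test_pcb: small circuit board, 50 x 66 x 10 mm; bystander, origin at the centre of its underside

How it is judged:
By the outcome, as a careful person would: the job done as asked, in the order asked, and still so for the second after the job is handed in, with the robot touching nothing.
It also fails if it takes over 72 s, if anything falls off the work surface, if the arm or the gripper's body presses on something with over 40 N, if the wrist force passes 120 N, or if a joint passes its speed limit or range.

### The arm

A 6-joint arm with a two-finger parallel gripper is mounted at the origin on a cart in front of the work surface, level with it; the furniture and walls round the work are solid. World frame = base frame: x ahead of the robot, y to its left, z up, the work surface at z = 0. Lengths are in m, angles in rad, forces in N, time in s.
With the tool pointing down it reaches from about 0.4 to 0.825 m from the base axis. Payload 7 kg.
Tool frame: the origin (TCP) lies on the centre line of the jaws, within the pads' length; the fingertips stand tip_reach ahead of it and the grasp point (between the pads) is the TCP (tip_reach is the distance from the TCP to the fingertips, in m); z points along the fingers, y is the line along which they close (so a half turn about z gives the same grasp; the last joint's range is limited). The gripper opens to 88 mm and grips with 3 to 60 N. Pads are 19 mm wide; open, the fingers measure 130 mm over their backs; the gripper's body (78 mm by 193 mm) begins 47 mm behind the grasp point.
Start: joints at [-0.989, 0.359, 0.012, 0, -1.224, -0.288], TCP at [0.195, -0.646, 0.246] pointing down, gripper open.
Joint ranges: [-3.07, 3.07], [-1.43, 2.12], [-1.02, 1.25], [-3.03, 1.67], [-3.05, -0], [-3.03, 3.03]. Speed limits (rad/s): [2.39, 2.39, 3.01, 3.14, 3.14, 3.14].

### API

Orientations are given as [roll, pitch, yaw] about the fixed x, y, z axes, in that order (R = Rz(yaw) Ry(pitch) Rx(roll)).
In Python, from station import get_state, grab_frame, calibration, job_done, find_in, mark_of, tip_reach gives the robot as it stands.
- The arm moves only by the shell command python3 -m handwheel 'ROWS' [OPENING] [FORCE]. ROWS is JSON, a list of rows, each an object with "delta_pos": the shift along the world's x, y, z in units of 30 mm (1.0 is 30 mm), a list of three; "dr": the turn, a rotation vector about the world's x, y, z in degrees, a list of three. In form: [{"delta_pos": [tx, ty, tz], "dr": [rx, ry, rz]}, ...]. A call has 1 to 10 rows; each row shifts and turns the commanded pose from where the row before left it; what a row does not reach is not made up. A row lasts 1/10 s, in which the tool goes at most 50 mm and 8.59 degrees, less where a joint would pass 70% of its speed; a pose out of reach is approached as far as the arm can. A call is refused whole if a number of a shift passes 1 or a number of a turn 8.59, either way. A call with a gripper value outside its range is refused whole. OPENING is the closure, from -1 (fully open) to 1 (shut), set as the call begins (- or left out, the last holds). The fingers move at their own pace and stop on an object; FORCE is the grip in N (left out, the last holds). Time passes only in rows, so rows that do not move let the fingers close. It gives the time, the measured TCP pose, the force, the opening and the grip force at its end, in the units of the state.
- get_state(): the state, without advancing time (a new reading comes with each control period).
- grab_frame(name): name is "scene" or "top" or "wrist"; returns the picture (400x640x3 uint8, red, green, blue); there is no depth.
- calibration(name): a dict with "fx", "fy", "cx", "cy" (pixels), "extrinsics" (4x4, takes a point from world to camera coordinates). Camera axes: x right, y down, z forward; pixel columns grow to the right and rows downward; lengths in m; the calibration is good to about 2 mm. A picture is of the moment at which its call begins: read the wrist's pose just before it. calibration takes no time and is no camera call; for the wrist camera it gives the pose at the moment of the call.
- job_done(): hands the job in; it is judged then, once.
Trained networks look in the newest picture that a camera, given by its name, has taken for a name from the list of things; names that differ only in an ending like _2 or _b are one class to them, and where a whole thing is asked for, a point or a joint stands for the part that bears it (a point fixed in the world has none). Each returns a list of dicts, best first, with "conf" (0 to 1); they miss things now and then, are a little off and sometimes report something else, mostly with a low value. They report only what shows in the picture. A call takes as long as a camera call.
- find_in(camera, query): "location" ([column, row] in pixels, amid what is visible of it).
- mark_of(camera, query): "location" ([column, row] in pixels: a listed point, or the origin of a listed thing).
The state is a dict: "t": time; "q": joint angles; "qd": joint speeds; "joint_efforts": joint torques, N m; "eef_pos": TCP position; "ee_rot": TCP orientation; "force": force on the tool from outside, world axes, zero at the start; "moment": the same for the moment, N m; "width": finger opening in m; "gripper_force": force on a finger pad.
Only numpy, scipy, OpenCV 4.12 (cv2) and the standard library are available. Lean on these libraries where they do the work, as an engineer would, in place of code of your own. Each camera call takes 0.05 s, during which the arm holds its last target. There are 200 camera calls.

## Working session

There is one attempt and no reset: what is moved stays moved. The work goes in short steps, Python scripts to look and compute and a shell command to move; the robot and the scene stay as the last step left them, time stands still between calls to the robot, and variables do not carry over. Pictures are saved under pics/ and viewed, at most 10 in all, crops included, and the job is handed in when it is done.

```bash
mkdir -p pics
cat > h.py <<'E'
import numpy as np, cv2
from station import *
def ray(cam,uv):
    c=calibration(cam);E=np.array(c["extrinsics"]);R=E[:3,:3];t=E[:3,3]
    d=R.T@np.array([(uv[0]-c["cx"])/c["fx"],(uv[1]-c["cy"])/c["fy"],1.]);return -R.T@t,d
def atz(cam,uv,z):
    o,d=ray(cam,uv);return o+d*(z-o[2])/d[2]
def proj(cam,p):
    c=calibration(cam);E=np.array(c["extrinsics"]);q=E[:3,:3]@np.array(p)+E[:3,3]
    return [c["fx"]*q[0]/q[2]+c["cx"],c["fy"]*q[1]/q[2]+c["cy"]]
H=dict(jig=0,spring_pivot=.036,strap_eye=.056,strap_slot=.053,anchor_rail=.008,anchor_mid=.045,puller_handle=.063,puller_tip=.002,puller_stand=0,stand_mouth=.036,nose_pliers=0,fuse_pack=0,tape_roll=0,tweezers=0,test_pcb=0)
def look(cam,names):
    for n in names:
        for r in mark_of(cam,n)[:1]:
            print(cam,n,np.round(r["location"],1),round(r["conf"],2),np.round(atz(cam,r["location"],H[n]),4)[:2])
E
python3 - <<'E'
from h import *
s=get_state();print(s["t"],s["eef_pos"],s["ee_rot"],s["width"],s["force"],tip_reach)
for c in("top","scene"):
    im=grab_frame(c);cv2.imwrite(f"pics/{c}0.png",im[:,:,::-1])
look("top",H)
look("scene",["spring_pivot","strap_eye","anchor_mid","puller_handle","stand_mouth"])
E
```

```text
0.0 [ 0.19533592 -0.64563925  0.24459507] [ 3.13991786e+00 -1.45226082e-04 -2.84788859e+00] 0.08769177477170102 [-0.91125523  0.12700507 -0.80243582] 0.019
top jig [265.4 210.3] 0.82 [0.564  0.0148]
top spring_pivot [303.8 208.6] 0.64 [ 0.5639 -0.0757]
top strap_eye [259.1 199.7] 0.51 [0.5832 0.0222]
top strap_slot [265.2 201.7] 0.46 [0.5789 0.009 ]
top anchor_rail [250.1 207.8] 0.62 [0.5696 0.0491]
top anchor_mid [253.  206.4] 0.78 [0.5694 0.0372]
top puller_handle [240.4 284.2] 0.65 [0.3994 0.0616]
top puller_tip [304.4 211.8] 0.5 [ 0.5592 -0.0757]
top puller_stand [394.  223.7] 0.42 [ 0.5292 -0.2825]
top stand_mouth [394.5 219.7] 0.43 [ 0.5364 -0.2788]
top nose_pliers [287.  129.3] 0.89 [ 0.7548 -0.0363]
top fuse_pack [346.7 141.1] 0.63 [ 0.7247 -0.1764]
top tape_roll [422.9 155.2] 0.61 [ 0.6889 -0.3544]
top tweezers [358.4 213.8] 0.6 [ 0.5532 -0.2007]
top test_pcb [238.4 283.1] 0.86 [0.3978 0.0767]
scene spring_pivot [295.7 208.2] 0.61 [ 0.5569 -0.0805]
scene strap_eye [288.1 177.9] 0.48 [0.5796 0.0135]
scene anchor_mid [280.9 178.4] 0.57 [0.5679 0.0338]
scene puller_handle [327.1 265.9] 0.75 [ 0.5272 -0.2905]
scene stand_mouth [327. 274.] 0.89 [ 0.5288 -0.2886]
```

Run:
```python
import cv2
a=cv2.imread("pics/top0.png")[100:310,200:460];b=cv2.imread("pics/scene0.png")[120:330,200:460]
import numpy as np
cv2.imwrite("pics/a.png",cv2.resize(np.hstack([a,b]),(800,324),interpolation=2))
```

```text
(no output)
```

View pics/a.png

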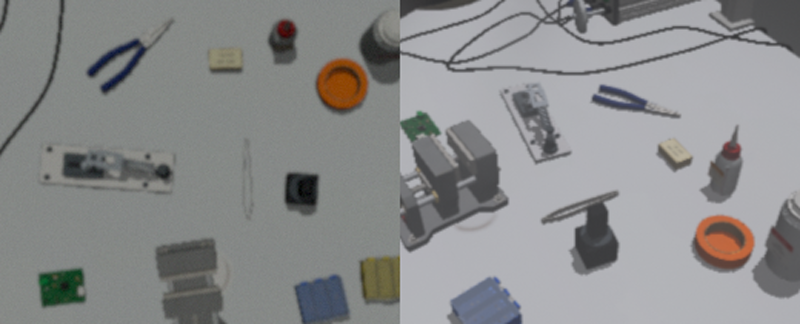

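```bash
python3 -m handwheel '[{"delta_pos":[0.85,1,0],"dr":[0,0,0]},{"delta_pos":[0.85,1,0],"dr":[0,0,0]},{"delta_pos":[0.85,1,0],"dr":[0,0,0]},{"delta_pos":[0.85,1,0],"dr":[0,0,0]},{"delta_pos":[0.85,1,0],"dr":[0,0,0]},{"delta_pos":[0.85,1,0],"dr":[0,0,0]},{"delta_pos":[0.85,1,0],"dr":[0,0,0]},{"delta_pos":[0.85,1,0],"dr":[0,0,0]},{"delta_pos":[0.85,1,0],"dr":[0,0,0]},{"delta_pos":[0.85,1,0],"dr":[0,0,0]}]' -1
python3 -m handwheel '[{"delta_pos":[0.8,1,0],"dr":[0,0,0]},{"delta_pos":[0.8,1,0],"dr":[0,0,0]},{"delta_pos":[0,0,0],"dr":[0,0,0]},{"delta_pos":[0,0,0],"dr":[0,0,0]}]'
python3 - <<'E'
from h import *
print(get_state()["eef_pos"],get_state()["ee_rot"])
im=grab_frame("wrist");cv2.imwrite("pics/w1.png",im[:,:,::-1])
look("wrist",["puller_handle","stand_mouth","puller_stand"])
print(ray("wrist",[320,200]))
E
```

```text
t: 2.1
eef_pos: [0.4513, -0.3447, 0.2459]
ee_rot: [-3.141, 0.0, -2.848]
force: [0.4, 0.2, 0.0]
width: 0.0873
gripper_force: 0.0
t: 2.5
eef_pos: [0.4989, -0.2853, 0.2455]
ee_rot: [3.142, -0.0, -2.846]
force: [-0.0, 0.2, -0.3]
width: 0.0877
gripper_force: 0.0
[ 0.49889664 -0.28528512  0.24553202] [ 3.14155831e+00 -1.25024694e-04 -2.84575304e+00]
wrist puller_handle [309.3 205.7] 0.94 [ 0.5343 -0.2858]
wrist stand_mouth [313.2 196.7] 0.79 [ 0.5309 -0.2829]
wrist puller_stand [311.9 186.9] 0.56 [ 0.5294 -0.286 ]
(array([ 0.42262506, -0.30896199,  0.38564016]), array([ 0.29860773,  0.09522483, -0.9500207 ]))
```

View pics/w1.png

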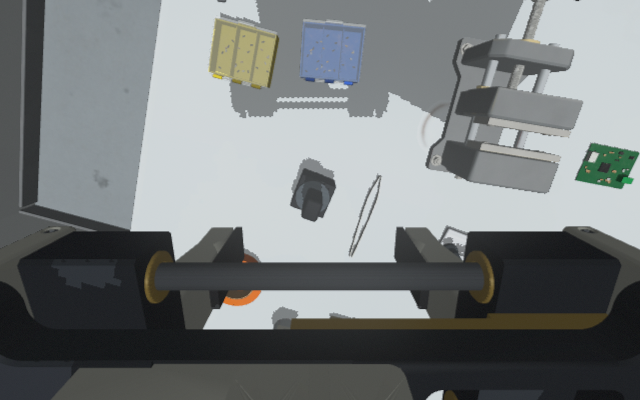

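Run:
```python
from h import *
im=cv2.imread("pics/w1.png")[145:235,260:380]
im=cv2.convertScaleAbs(cv2.resize(im,(720,540),interpolation=2),alpha=2.2)
cv2.imwrite("pics/w1c.png",im)
```

```text
(no output)
```

View pics/w1c.png

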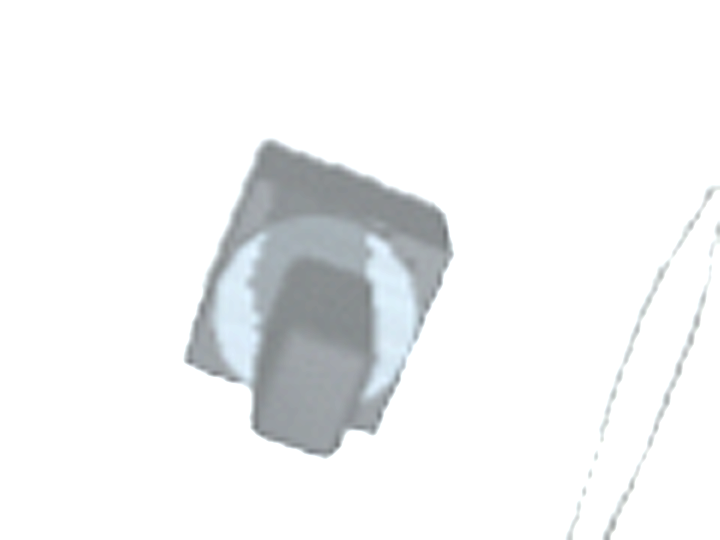

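Run:
```python
from h import *
P=np.array([atz("wrist",[260+x/6,145+y/6],.086)[:2] for x,y in [(290,325),(365,355),(333,456),(255,430)]])
print(P,P.mean(0));
for i in range(4):
    d=P[(i+1)%4]-P[i];print(np.linalg.norm(d),np.degrees(np.arctan2(d[1],d[0])))
e=[atz("wrist",[260+x/6,145+y/6],.0)[:2] for x,y in [(265,142),(440,208)]]
d=e[1]-e[0];print(d,np.degrees(np.arctan2(d[1],d[0])))
```

```text
[[ 0.51946423 -0.29092005]
 [ 0.52098137 -0.27674269]
 [ 0.5409071  -0.27666476]
 [ 0.54014837 -0.29138849]] [ 0.53037527 -0.28392899]
0.014258302411007605 83.89195536282952
0.019925886723875883 0.22408936522663328
0.014743265779415775 -92.94989548655454
0.020689446475703213 178.70262796860808
[0.0031296  0.04110226] 85.64579486639103
```

```bash
python3 -m handwheel '[{"delta_pos":[0.5,0,0],"dr":[0,0,-6.5]},{"delta_pos":[0.55,0,0],"dr":[0,0,-6.5]},{"delta_pos":[0,0,-0.8],"dr":[0,0,-6.4]},{"delta_pos":[0,0,-1],"dr":[0,0,0]},{"delta_pos":[0,0,-1],"dr":[0,0,0]},{"delta_pos":[0,0,-0.6],"dr":[0,0,0]},{"delta_pos":[0,0,0],"dr":[0,0,0]},{"delta_pos":[0,0,0],"dr":[0,0,0]}]'
python3 - <<'E'
from h import *
print(get_state()["eef_pos"],get_state()["ee_rot"])
im=grab_frame("wrist");cv2.imwrite("pics/w2.png",cv2.convertScaleAbs(im[:,:,::-1],alpha=1.6))
look("wrist",["puller_handle"])
s=get_state()["eef_pos"]
print(proj("wrist",s),proj("wrist",[.5305,-.285,.086]))
E
```

```text
t: 3.5
eef_pos: [0.5298, -0.2869, 0.1441]
ee_rot: [-3.141, -0.0, 3.096]
force: [-0.1, -0.5, 0.1]
width: 0.0875
gripper_force: 0.0
[ 0.52978971 -0.28690131  0.14406651] [-3.14120102e+00 -1.65810485e-04  3.09594734e+00]
wrist puller_handle [321.6 211.8] 0.68 [ 0.5354 -0.2843]
[np.float64(318.0393244578315), np.float64(258.9426215981788)] [np.float64(320.67876559175096), np.float64(216.8315555503911)]
```

View pics/w2.png

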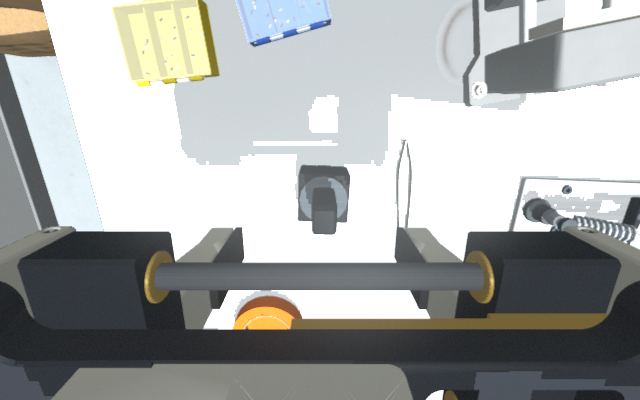

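```bash
python3 -m handwheel '[{"delta_pos":[0.1,0.1,-0.5],"dr":[0,0,0]},{"delta_pos":[0,0,-0.8],"dr":[0,0,0]},{"delta_pos":[0,0,-0.8],"dr":[0,0,0]},{"delta_pos":[0,0,-0.55],"dr":[0,0,0]},{"delta_pos":[0,0,0],"dr":[0,0,0]},{"delta_pos":[0,0,0],"dr":[0,0,0]}]'
python3 - <<'E'
from h import *
im=grab_frame("wrist");cv2.imwrite("pics/w3.png",cv2.convertScaleAbs(im[:,:,::-1],alpha=1.6)[150:400,160:500])
look("wrist",["puller_handle"])
s=get_state()["eef_pos"];print(s,proj("wrist",s))
E
```

```text
t: 4.2
eef_pos: [0.5337, -0.2834, 0.0653]
ee_rot: [-3.141, 0.001, 3.097]
force: [0.5, -1.2, 0.7]
width: 0.0875
gripper_force: 0.0
wrist puller_handle [318.3 255.2] 0.85 [ 0.5334 -0.2832]
[ 0.53406364 -0.28339585  0.06583013] [np.float64(318.0580151630238), np.float64(258.932183072553)]
```

View pics/w3.png

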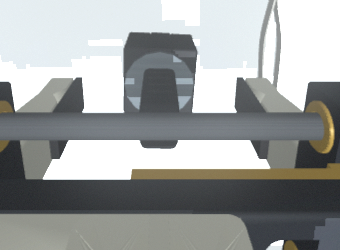

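```bash
python3 -m handwheel '[{"delta_pos":[0,0,-0.08],"dr":[0,0,0]},{"delta_pos":[0,0,0],"dr":[0,0,0]},{"delta_pos":[0,0,0],"dr":[0,0,0]},{"delta_pos":[0,0,0],"dr":[0,0,0]},{"delta_pos":[0,0,0],"dr":[0,0,0]},{"delta_pos":[0,0,0],"dr":[0,0,0]},{"delta_pos":[0,0,0],"dr":[0,0,0]},{"delta_pos":[0,0,0],"dr":[0,0,0]}]' 1 50
```

```text
t: 5.1
eef_pos: [0.5329, -0.2831, 0.0616]
ee_rot: [3.142, -0.0, 3.097]
force: [-0.2, -0.2, -0.1]
width: 0.0292
gripper_force: 0.0
```

```bash
python3 -m handwheel '[{"delta_pos":[0,0,0],"dr":[0,0,0]},{"delta_pos":[0,0,0],"dr":[0,0,0]},{"delta_pos":[0,0,0],"dr":[0,0,0]},{"delta_pos":[0,0,0],"dr":[0,0,0]}]'
```

```text
t: 5.5
eef_pos: [0.5329, -0.2831, 0.0616]
ee_rot: [-3.142, -0.0, 3.097]
force: [0.0, 1.1, -0.8]
width: 0.0178
gripper_force: 50.0
```

```bash
python3 -m handwheel '[{"delta_pos":[0,0,0.3],"dr":[0,0,0]},{"delta_pos":[0,0,0.5],"dr":[0,0,0]},{"delta_pos":[0,0,0.8],"dr":[0,0,0]},{"delta_pos":[0,0,1],"dr":[0,0,0]},{"delta_pos":[0,0,1],"dr":[0,0,0]},{"delta_pos":[0,0,0.4],"dr":[0,0,0]},{"delta_pos":[0,0,0],"dr":[0,0,0]}]'
```

```text
t: 6.2
eef_pos: [0.5339, -0.2833, 0.184]
ee_rot: [-3.141, 0.004, 3.097]
force: [0.8, 0.3, -1.9]
width: 0.0176
gripper_force: 50.0
```

```bash
python3 -m handwheel '[{"delta_pos":[0,0.4,0.8],"dr":[0,0,0]},{"delta_pos":[0,0.8,0.7],"dr":[0,0,0]},{"delta_pos":[-0.2,1,0.5],"dr":[0,0,0]},{"delta_pos":[-0.2,1,0],"dr":[0,0,0]},{"delta_pos":[-0.2,1,0],"dr":[0,0,0]},{"delta_pos":[-0.2,1,0],"dr":[0,0,0]},{"delta_pos":[-0.2,1,0],"dr":[0,0,0]},{"delta_pos":[-0.2,1,0],"dr":[0,0,0]},{"delta_pos":[-0.2,1,0],"dr":[0,0,0]},{"delta_pos":[0,0.8,0],"dr":[0,0,0]}]'
python3 -m handwheel '[{"delta_pos":[0,0.5,0],"dr":[0,0,0]},{"delta_pos":[0,0,0],"dr":[0,0,0]},{"delta_pos":[0,0,0],"dr":[0,0,0]},{"delta_pos":[0,0,0],"dr":[0,0,0]}]'
python3 - <<'E'
from h import *
im=grab_frame("wrist");cv2.imwrite("pics/w4.png",im[:,:,::-1])
cv2.imwrite("pics/w4c.png",cv2.resize(im[90:290,200:467,::-1],(800,600),interpolation=2))
look("wrist",["spring_pivot","strap_eye","strap_slot","anchor_mid","anchor_rail","jig","puller_handle","puller_tip"])
s=get_state();print(s["eef_pos"],s["ee_rot"],s["force"])
E
```

```text
t: 7.2
eef_pos: [0.4894, -0.0118, 0.2402]
ee_rot: [-3.141, -0.002, 3.097]
force: [0.7, 0.5, -1.3]
width: 0.0179
gripper_force: 50.0
t: 7.6
eef_pos: [0.4906, 0.0014, 0.2409]
ee_rot: [-3.141, -0.001, 3.096]
force: [-0.5, 0.2, -0.7]
width: 0.0183
gripper_force: 50.0
wrist spring_pivot [256.9 229.9] 0.69 [ 0.5616 -0.0787]
wrist anchor_mid [353.6 239.3] 0.61 [0.576 0.041]
wrist anchor_rail [349.9 222.6] 0.77 [0.5693 0.0404]
wrist puller_handle [319.8 259.2] 0.91 [ 0.5915 -0.001 ]
[0.49095356 0.00174851 0.24169239] [3.14152548e+00 6.13931948e-05 3.09641366e+00] [ 0.04894481  0.11735648 -0.70154672]
```

View pics/w4c.png

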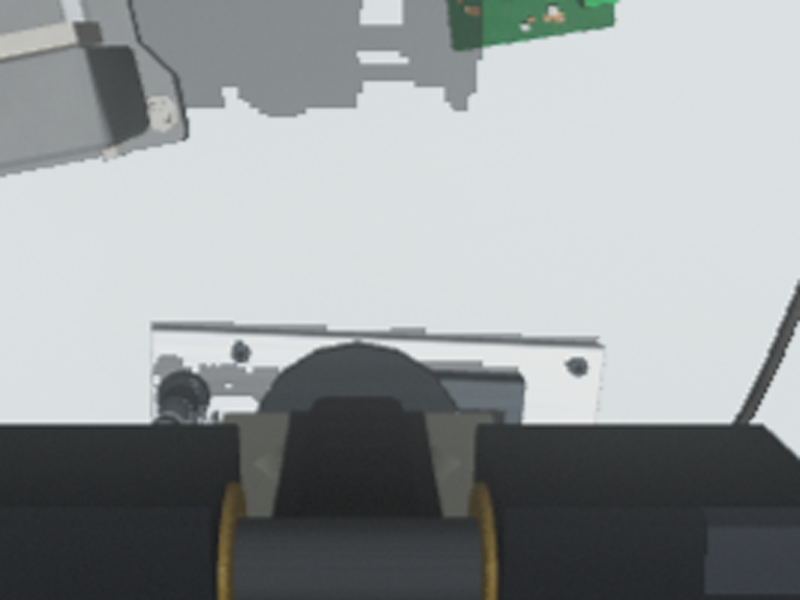

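```bash
python3 -m handwheel '[{"delta_pos":[0.7,-0.3,0],"dr":[0,0,0]},{"delta_pos":[0.9,-0.4,0],"dr":[0,0,0]},{"delta_pos":[0.9,-0.3,0],"dr":[0,0,0]},{"delta_pos":[0.5,0,0],"dr":[0,0,0]},{"delta_pos":[0,0,0],"dr":[0,0,0]},{"delta_pos":[0,0,0],"dr":[0,0,0]}]'
python3 - <<'E'
from h import *
im=grab_frame("wrist");cv2.imwrite("pics/w5.png",im[:,:,::-1])
cv2.imwrite("pics/w5c.png",cv2.resize(im[80:230,240:440,::-1],(800,600),interpolation=2))
look("wrist",["spring_pivot","strap_eye","strap_slot","anchor_mid","anchor_rail","jig"])
s=get_state();print(s["eef_pos"],s["ee_rot"],s["force"])
E
```

```text
t: 8.65
eef_pos: [0.5806, -0.0281, 0.2411]
ee_rot: [-3.141, -0.001, 3.096]
force: [-0.1, -0.4, -0.9]
width: 0.0176
gripper_force: 50.0
wrist spring_pivot [274.  157.8] 0.74 [ 0.5617 -0.0787]
wrist strap_eye [359.4 175.9] 0.76 [0.5829 0.0179]
wrist strap_slot [352.2 169.1] 0.74 [0.5757 0.0103]
wrist anchor_mid [376.3 161.3] 0.94 [0.5697 0.0387]
wrist anchor_rail [374.6 156.7] 0.63 [0.5713 0.0434]
wrist jig [342.  156.9] 0.71 [0.5713 0.003 ]
[ 0.58066099 -0.02792082  0.24206475] [3.14139955e+00 6.04016932e-04 3.09717652e+00] [-0.62478806  0.13738303 -0.09616286]
```

View pics/w5c.png

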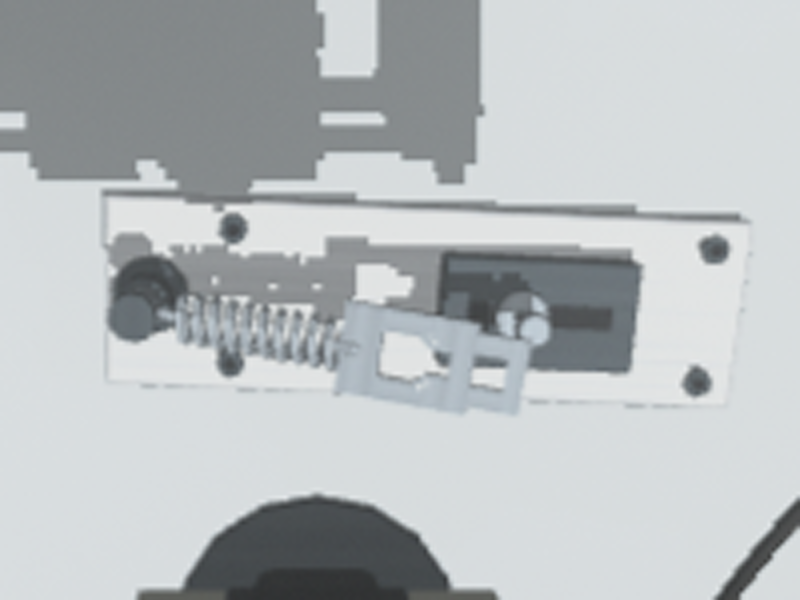

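Run:
```python
from h import *
f=lambda x,y,z:atz("wrist",[240+x/4,80+y/4],z)[:2]
C=np.array([f(*p,.008) for p in[(104,195),(747,221),(728,405),(106,380)]])
print("corners",C.round(4),C.mean(0))
for a,b in((0,1),(3,2),(0,3),(1,2)):
    d=C[b]-C[a];print(np.linalg.norm(d).round(4),np.degrees(np.arctan2(d[1],d[0])).round(2))
R=np.array([f(*p,.020) for p in[(444,254),(640,264),(630,371),(440,360)]])
print("rail",R.round(4),R.mean(0))
print("head",f(535,331,.045),"nut",f(522,317,.021),f(522,317,.026))
print("eye",f(488,375,.0563),"eyeouter",f(490,375,.0563))
print("keyhole", [f(x,y,.052).round(4) for x,y in((405,355),)])
print("pivot top",f(133,318,.045),f(133,318,.05))
```

```text
corners [[ 0.531  -0.0897]
 [ 0.5475  0.1073]
 [ 0.606   0.1047]
 [ 0.589  -0.0946]] [0.56839365 0.00693122]
0.1977 85.21
0.2 85.12
0.0582 -4.76
0.0585 -2.57
rail [[0.5519 0.0127]
 [0.5575 0.0717]
 [0.5905 0.0697]
 [0.5844 0.0111]] [0.57107596 0.04129291]
head [0.57147458 0.03579817] nut [0.57191265 0.03608364] [0.57094637 0.03524836]
eye [0.58101646 0.02082728] eyeouter [0.5810409  0.02138339]
keyhole [array([ 0.5753, -0.0018])]
pivot top [ 0.56272027 -0.07826032] [ 0.56182155 -0.07745881]
```

Run:
```python
from h import *
from scipy.optimize import least_squares
im=cv2.imread("pics/w5.png").astype(int).sum(2)
s=get_state();T=np.array(s["eef_pos"]);print(T)
# edge: first dark row per column
pts=[]
for u in range(288,352,3):
    col=im[190:240,u]; v=190+np.argmin(np.diff(col.astype(float))); pts.append((u,v+.5))
print(pts)
th=np.linspace(0,2*np.pi,361)
def res(p):
    r=[]
    for dz in(-.0256,-.0216):
        Q=np.array([proj("wrist",[T[0]+p[0]+.021*np.cos(t),T[1]+p[1]+.021*np.sin(t),T[2]+dz]) for t in th])
        r.append(Q)
    Q=np.vstack(r);out=[]
    for u,v in pts:
        m=Q[abs(Q[:,0]-u)<1.0];out.append((m[:,1].min() if len(m) else 260)-v)
    return np.array(out)
g=[(np.abs(res((a,b))).mean(),a,b) for a in np.arange(-.005,.0051,.001) for b in np.arange(-.003,.0031,.001)]
print(sorted(g)[:5])
```

```text
[ 0.58066099 -0.02792082  0.24206475]
[(288, np.float64(221.5)), (291, np.float64(216.5)), (294, np.float64(213.5)), (297, np.float64(210.5)), (300, np.float64(208.5)), (303, np.float64(207.5)), (306, np.float64(205.5)), (309, np.float64(204.5)), (312, np.float64(204.5)), (315, np.float64(203.5)), (318, np.float64(203.5)), (321, np.float64(203.5)), (324, np.float64(204.5)), (327, np.float64(204.5)), (330, np.float64(205.5)), (333, np.float64(206.5)), (336, np.float64(207.5)), (339, np.float64(210.5)), (342, np.float64(211.5)), (345, np.float64(215.5)), (348, np.float64(218.5)), (351, np.float64(222.5))]Traceback (most recent call last):
  File "<stdin>", line 20, in <module>
  File "<stdin>", line 14, in res
  File "h.py", line 9, in proj
    c=calibration(cam);E=np.array(c["extrinsics"]);q=E[:3,:3]@np.array(p)+E[:3,3]
ValueError: time passes only in moves, steps and waits
```

Run:
```python
from h import *
im=cv2.imread("pics/w5.png").astype(int).sum(2)
T=np.array(get_state()["eef_pos"]);c=calibration("wrist");E=np.array(c["extrinsics"])
pts=[(u,190.5+np.argmin(np.diff(im[190:240,u].astype(float)))) for u in range(288,352,3)]
th=np.linspace(0,2*np.pi,721)
def res(a,b):
    out=[]
    P=np.vstack([np.c_[T[0]+a+.021*np.cos(th),T[1]+b+.021*np.sin(th),0*th+T[2]+dz] for dz in(-.0256,-.0216)])
    q=P@E[:3,:3].T+E[:3,3];U=c["fx"]*q[:,0]/q[:,2]+c["cx"];V=c["fy"]*q[:,1]/q[:,2]+c["cy"]
    for u,v in pts:
        m=abs(U-u)<1;out.append((V[m].min() if m.any() else 260)-v)
    return np.mean(np.abs(out))
print(sorted((res(a,b),a,b) for a in np.arange(-.006,.0061,.0005) for b in np.arange(-.003,.0031,.0005))[:5])
```

```text
[(np.float64(0.6105740199878653), np.float64(-0.0004999999999999952), np.float64(0.0005)), (np.float64(0.6865804442054636), np.float64(-0.0004999999999999952), np.float64(0.0)), (np.float64(0.7337333115970107), np.float64(-0.0004999999999999952), np.float64(0.001)), (np.float64(0.736867296222817), np.float64(5.204170427930421e-18), np.float64(0.0005)), (np.float64(0.9014365485097848), np.float64(5.204170427930421e-18), np.float64(0.0))]
```

```bash
python3 -m handwheel '[{"delta_pos":[0,0.6,-0.2],"dr":[0,0,0]},{"delta_pos":[0,0.6,-0.7],"dr":[0,0,0]},{"delta_pos":[0,0.4,-0.9],"dr":[0,0,0]},{"delta_pos":[0,0,-0.9],"dr":[0,0,0]},{"delta_pos":[0,0,-0.8],"dr":[0,0,0]},{"delta_pos":[0,0,-0.3],"dr":[0,0,0]},{"delta_pos":[0,0,0],"dr":[0,0,0]},{"delta_pos":[0,0,0],"dr":[0,0,0]},{"delta_pos":[0,0,0],"dr":[0,0,0]}]'
python3 - <<'E'
from h import *
s=get_state();print(s["eef_pos"],s["ee_rot"],s["force"])
im=grab_frame("scene");a=im[140:240,230:330,::-1]
im=grab_frame("top");b=im[160:260,220:320,::-1]
im=grab_frame("wrist");c=im[130:290,240:400,::-1]
cv2.imwrite("pics/m6.png",np.hstack([cv2.resize(i,(266,266),interpolation=2) for i in(a,b,c)]))
look("scene",["puller_tip","strap_eye"]);look("wrist",["strap_eye","puller_tip","strap_slot"])
E
```

```text
t: 9.9
eef_pos: [0.5819, 0.0201, 0.1292]
ee_rot: [3.141, 0.002, 3.097]
force: [0.2, 0.6, -1.4]
width: 0.0177
gripper_force: 50.0
[0.58186204 0.02009209 0.12919203] [3.14091137e+00 2.36026251e-03 3.09694333e+00] [ 0.20113528  0.58790358 -1.38514731]
scene puller_tip [288.4 174.2] 0.67 [0.6157 0.0984]
scene strap_eye [288.9 175.8] 0.72 [0.5851 0.0209]
wrist strap_eye [317.6 209.1] 0.61 [0.5797 0.0196]
wrist puller_tip [343.2 190.9] 0.2 [0.5824 0.043 ]
wrist strap_slot [300.4 204.3] 0.72 [0.5762 0.0067]
```

View pics/m6.png

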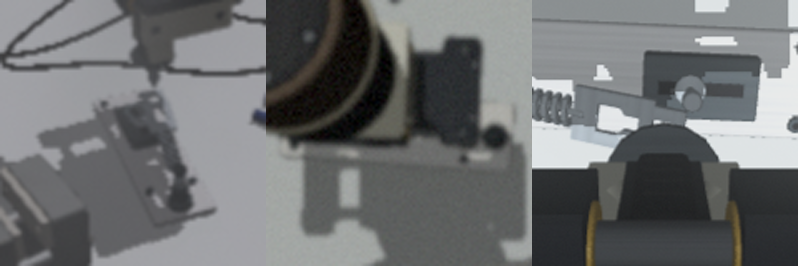

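```bash
python3 -m handwheel '[{"delta_pos":[-0.02,0,-0.15],"dr":[0,0,0]},{"delta_pos":[0,0,-0.15],"dr":[0,0,0]},{"delta_pos":[0,0,-0.1],"dr":[0,0,0]},{"delta_pos":[0,0,0],"dr":[0,0,0]},{"delta_pos":[0,0,0],"dr":[0,0,0]}]'
python3 -m handwheel '[{"delta_pos":[0,0,-0.1],"dr":[0,0,0]},{"delta_pos":[0,0,-0.07],"dr":[0,0,0]},{"delta_pos":[0,0,0],"dr":[0,0,0]},{"delta_pos":[0,0,0],"dr":[0,0,0]}]'
python3 - <<'E'
from h import *
for i in range(3): print(get_state()["force"],get_state()["eef_pos"])
grab_frame("wrist");look("wrist",["strap_eye","strap_slot"])
E
```

```text
t: 10.8
eef_pos: [0.5803, 0.0199, 0.1155]
ee_rot: [-3.141, -0.0, 3.097]
force: [0.2, -0.3, -1.2]
width: 0.0178
gripper_force: 50.0
t: 11.2
eef_pos: [0.5803, 0.0199, 0.1105]
ee_rot: [-3.142, -0.0, 3.097]
force: [-0.8, -0.4, -1.0]
width: 0.0179
gripper_force: 50.0
[-0.75111918 -0.41175286 -1.0344224 ] [0.58034451 0.01992853 0.11052931]
[-0.75111918 -0.41175286 -1.0344224 ] [0.58034451 0.01992853 0.11052931]
[-0.75111918 -0.41175286 -1.0344224 ] [0.58034451 0.01992853 0.11052931]
wrist strap_slot [301.1 213.9] 0.72 [0.5768 0.0081]
```

```bash
python3 -m handwheel '[{"delta_pos":[0,0,-0.08],"dr":[0,0,0]},{"delta_pos":[-0.05,0.15,0],"dr":[0,0,0]},{"delta_pos":[-0.1,0.2,0],"dr":[0,0,0]},{"delta_pos":[-0.1,0.2,0],"dr":[0,0,0]},{"delta_pos":[-0.05,0.15,0],"dr":[0,0,0]},{"delta_pos":[0,0,0],"dr":[0,0,0]},{"delta_pos":[0,0,0],"dr":[0,0,0]}]'
python3 - <<'E'
from h import *
print(get_state()["force"],get_state()["eef_pos"])
im=grab_frame("wrist");cv2.imwrite("pics/w7.png",im[:,:,::-1])
im=grab_frame("scene");cv2.imwrite("pics/s7.png",im[:,:,::-1])
E
```

```text
t: 12.05
eef_pos: [0.5712, 0.041, 0.1082]
ee_rot: [-3.141, -0.0, 3.097]
force: [-0.2, -3.9, -0.4]
width: 0.0179
gripper_force: 50.0
[-0.24371991 -3.93599477 -0.42297325] [0.57122407 0.0410456  0.10821856]
```

```bash
python3 -m handwheel '[{"delta_pos":[0.02,0.2,0],"dr":[0,0,0]},{"delta_pos":[0.03,0.25,0],"dr":[0,0,0]},{"delta_pos":[0.03,0.2,0],"dr":[0,0,0]},{"delta_pos":[0,0,0],"dr":[0,0,0]},{"delta_pos":[0,0,0],"dr":[0,0,0]},{"delta_pos":[0,0,0],"dr":[0,0,0]}]'
python3 - <<'E'
from h import *
print(get_state()["force"],get_state()["eef_pos"])
im=grab_frame("wrist");cv2.imwrite("pics/w8.png",im[:,:,::-1])
cv2.imwrite("pics/w8c.png",cv2.resize(im[140:260,240:400,::-1],(800,600),interpolation=2))
look("wrist",["strap_slot","anchor_mid","spring_pivot","anchor_rail"])
E
```

```text
t: 12.75
eef_pos: [0.5736, 0.0603, 0.1081]
ee_rot: [-3.141, -0.0, 3.097]
force: [-1.6, -4.6, 0.0]
width: 0.018
gripper_force: 50.0
[-1.60602738 -4.55974168  0.02388795] [0.57360671 0.06027948 0.10806436]
wrist strap_slot [297.  218.5] 0.61 [0.5723 0.0455]
wrist anchor_mid [291.9 213.9] 0.58 [0.5718 0.0413]
wrist spring_pivot [130.4 204.9] 0.86 [ 0.5627 -0.0797]
wrist anchor_rail [295.1 197.8] 0.66 [0.5715 0.0409]
```

View pics/w8c.png

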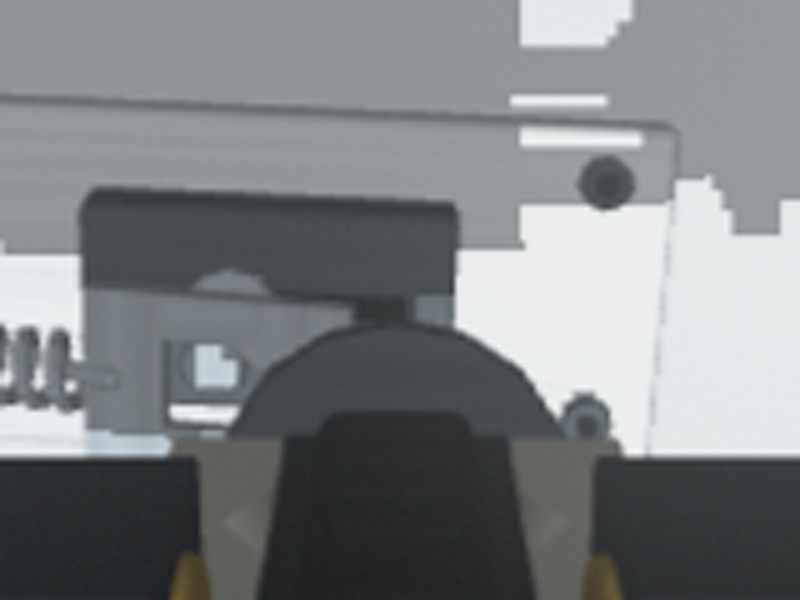

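Run:
```python
from h import *
c=calibration("wrist")
f=lambda x,y,z:atz("wrist",[240+x/5,140+y/5],z)[:2].round(4)
print("hole left-top,left-bot (top face .0545)",f(163,340,.0545),f(163,428,.0545))
print("head left/right/bot",f(178,367,.045),f(243,367,.045),f(212,390,.045))
print("rail TL,TR", f(82,190,.020),f(458,205,.020))
print("nut top",f(230,268,.0205))
im=cv2.imread("pics/w8.png")
cv2.imwrite("pics/w8d.png",cv2.convertScaleAbs(cv2.resize(im[195:230,262:302],(640,560),interpolation=0),alpha=1.2))
```

```text
hole left-top,left-bot (top face .0545) [0.5634 0.0295] [0.5764 0.0284]
head left/right/bot [0.571  0.0296] [0.5714 0.039 ] [0.5747 0.0342]
rail TL,TR [0.5501 0.0129] [0.5552 0.0716]
nut top [0.5637 0.0351]
```

View pics/w8d.png

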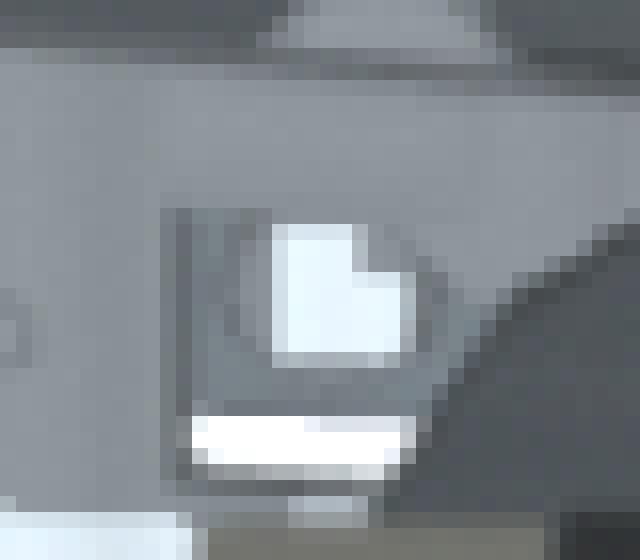

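```bash
python3 -m handwheel '[{"delta_pos":[0,0,-0.08],"dr":[0,0,0]},{"delta_pos":[0,0,-0.08],"dr":[0,0,0]},{"delta_pos":[0,0,-0.08],"dr":[0,0,0]},{"delta_pos":[0,0,-0.06],"dr":[0,0,0]},{"delta_pos":[0,0,0],"dr":[0,0,0]},{"delta_pos":[0,0,0],"dr":[0,0,0]}]'
python3 -m handwheel '[{"delta_pos":[0,0,-0.06],"dr":[0,0,0]},{"delta_pos":[0,0,-0.06],"dr":[0,0,0]},{"delta_pos":[0,0,0],"dr":[0,0,0]},{"delta_pos":[0,0,0],"dr":[0,0,0]}]'
```

```text
t: 13.6
eef_pos: [0.5738, 0.0605, 0.0991]
ee_rot: [-3.142, -0.0, 3.097]
force: [-0.7, -5.5, 0.2]
width: 0.0177
gripper_force: 50.0
t: 14.0
eef_pos: [0.5737, 0.0604, 0.0955]
ee_rot: [-3.142, -0.0, 3.097]
force: [-0.5, -4.2, -0.1]
width: 0.0174
gripper_force: 50.0
```

```bash
python3 -m handwheel '[{"delta_pos":[0,0,-0.06],"dr":[0,0,0]},{"delta_pos":[0,0,-0.06],"dr":[0,0,0]},{"delta_pos":[0,0,-0.08],"dr":[0,0,0]},{"delta_pos":[0,0,0],"dr":[0,0,0]},{"delta_pos":[0,0,0],"dr":[0,0,0]}]'
python3 - <<'E'
from h import *
im=grab_frame("wrist");cv2.imwrite("pics/w9.png",im[:,:,::-1])
a=np.hstack([cv2.resize(im[195:235,255:305],(640,512),interpolation=0)]);cv2.imwrite("pics/w9c.png",a[:,:,::-1])
E
```

```text
t: 14.5
eef_pos: [0.5737, 0.0605, 0.0895]
ee_rot: [-3.142, -0.0, 3.097]
force: [-0.3, -4.9, 1.0]
width: 0.0181
gripper_force: 50.0
```

```bash
python3 -m handwheel '[{"delta_pos":[0,0,-0.02],"dr":[0,0,0]},{"delta_pos":[-0.01,-0.1,0],"dr":[0,0,0]},{"delta_pos":[-0.01,-0.1,0],"dr":[0,0,0]},{"delta_pos":[-0.01,-0.1,0],"dr":[0,0,0]},{"delta_pos":[0,0,0],"dr":[0,0,0]},{"delta_pos":[0,0,0],"dr":[0,0,0]}]'
python3 -m handwheel '[{"delta_pos":[0,-0.05,0],"dr":[0,0,0]},{"delta_pos":[0,0,0],"dr":[0,0,0]},{"delta_pos":[0,0,0],"dr":[0,0,0]}]'
```

```text
t: 15.15
eef_pos: [0.5729, 0.0513, 0.0891]
ee_rot: [3.141, 0.0, 3.096]
force: [0.4, -3.9, 0.5]
width: 0.0178
gripper_force: 50.0
t: 15.45
eef_pos: [0.5729, 0.05, 0.089]
ee_rot: [3.142, 0.0, 3.097]
force: [0.6, -3.7, 0.6]
width: 0.0178
gripper_force: 50.0
```

```bash
python3 -m handwheel '[{"delta_pos":[0,-0.04,0],"dr":[0,0,0]},{"delta_pos":[0,0,0],"dr":[0,0,0]},{"delta_pos":[0,0,0],"dr":[0,0,0]}]'
python3 -m handwheel '[{"delta_pos":[0,-0.03,0],"dr":[0,0,0]},{"delta_pos":[0,0,0],"dr":[0,0,0]},{"delta_pos":[0,0,0],"dr":[0,0,0]}]'
```

```text
t: 15.75
eef_pos: [0.5729, 0.0488, 0.089]
ee_rot: [3.141, 0.0, 3.097]
force: [0.9, -3.4, 0.8]
width: 0.0179
gripper_force: 50.0
t: 16.05
eef_pos: [0.573, 0.0482, 0.089]
ee_rot: [3.141, 0.0, 3.097]
force: [0.1, -0.9, -0.5]
width: 0.0176
gripper_force: 50.0
```

```bash
python3 -m handwheel '[{"delta_pos":[0,-0.03,0],"dr":[0,0,0]},{"delta_pos":[0,0,0],"dr":[0,0,0]},{"delta_pos":[0,0,0],"dr":[0,0,0]}]'
python3 -m handwheel '[{"delta_pos":[0,0,0.05],"dr":[0,0,0]},{"delta_pos":[0,0,0.05],"dr":[0,0,0]},{"delta_pos":[0,0,0.05],"dr":[0,0,0]},{"delta_pos":[0,0,0],"dr":[0,0,0]}]'
```

```text
t: 16.35
eef_pos: [0.573, 0.0471, 0.089]
ee_rot: [3.141, 0.0, 3.097]
force: [0.0, -0.0, 0.1]
width: 0.0176
gripper_force: 50.0
t: 16.75
eef_pos: [0.573, 0.047, 0.0938]
ee_rot: [3.141, 0.0, 3.097]
force: [-0.7, 0.2, -1.0]
width: 0.0181
gripper_force: 50.0
```

Seated with zero force; lifting out.

```bash
python3 -m handwheel '[{"delta_pos":[0,0,0.08],"dr":[0,0,0]},{"delta_pos":[0,0,0.1],"dr":[0,0,0]},{"delta_pos":[0,0,0.1],"dr":[0,0,0]},{"delta_pos":[0,0,0.3],"dr":[0,0,0]},{"delta_pos":[0,0,0.8],"dr":[0,0,0]},{"delta_pos":[0,0,1],"dr":[0,0,0]},{"delta_pos":[0,0,1],"dr":[0,0,0]},{"delta_pos":[0,0,1],"dr":[0,0,0]},{"delta_pos":[0,-0.7,0.5],"dr":[0,0,0]},{"delta_pos":[0,-0.9,0],"dr":[0,0,0]}]'
python3 -m handwheel '[{"delta_pos":[0,-1,0],"dr":[0,0,0]},{"delta_pos":[0,-0.6,0],"dr":[0,0,0]},{"delta_pos":[0,0,0],"dr":[0,0,0]},{"delta_pos":[0,0,0],"dr":[0,0,0]}]'
python3 - <<'E'
from h import *
print(get_state()["eef_pos"])
im=grab_frame("wrist");cv2.imwrite("pics/w10.png",im[:,:,::-1])
H.update(strap_eye=.037,strap_slot=.037)
look("wrist",["strap_eye","strap_slot","spring_pivot","anchor_mid"])
E
```

```text
t: 17.75
eef_pos: [0.5743, -0.0006, 0.2438]
ee_rot: [3.14, 0.006, 3.099]
force: [1.2, -0.5, -0.6]
width: 0.0181
gripper_force: 50.0
t: 18.15
eef_pos: [0.5728, -0.0493, 0.2404]
ee_rot: [3.141, 0.0, 3.096]
force: [0.5, -0.0, -1.1]
width: 0.0181
gripper_force: 50.0
[ 0.57279584 -0.04933101  0.24037483]
wrist strap_eye [399.3 168.6] 0.86 [0.5732 0.0461]
wrist strap_slot [390.3 166.3] 0.8 [0.5699 0.0356]
wrist spring_pivot [293.4 164.7] 0.87 [ 0.5633 -0.0769]
wrist anchor_mid [397.1 169.7] 0.79 [0.5723 0.0416]
```

```bash
python3 -m handwheel '[{"delta_pos":[-0.1,-0.5,0],"dr":[0,0,0]},{"delta_pos":[-0.2,-1,0],"dr":[0,0,0]},{"delta_pos":[-0.2,-1,0],"dr":[0,0,0]},{"delta_pos":[-0.2,-1,0],"dr":[0,0,0]},{"delta_pos":[-0.2,-1,0],"dr":[0,0,0]},{"delta_pos":[-0.2,-1,0],"dr":[0,0,0]},{"delta_pos":[-0.2,-1,0],"dr":[0,0,0]},{"delta_pos":[-0.03,-0.8,0],"dr":[0,0,0]},{"delta_pos":[0,-0.5,0],"dr":[0,0,0]},{"delta_pos":[0,0,-0.5],"dr":[0,0,0]}]'
python3 -m handwheel '[{"delta_pos":[0,0,-1],"dr":[0,0,0]},{"delta_pos":[0,0,-1],"dr":[0,0,0]},{"delta_pos":[0,0,-0.9],"dr":[0,0,0]},{"delta_pos":[0,0,-0.6],"dr":[0,0,0]},{"delta_pos":[0,0,0],"dr":[0,0,0]},{"delta_pos":[0,0,0],"dr":[0,0,0]},{"delta_pos":[0,0,0],"dr":[0,0,0]}]'
```

```text
t: 19.4
eef_pos: [0.5338, -0.2853, 0.2264]
ee_rot: [-3.14, 0.003, 3.095]
force: [0.6, -1.0, -1.6]
width: 0.0179
gripper_force: 50.0
t: 20.1
eef_pos: [0.5339, -0.2833, 0.1213]
ee_rot: [-3.141, 0.002, 3.097]
force: [-0.2, -0.2, -1.5]
width: 0.0178
gripper_force: 50.0
```

```bash
python3 -m handwheel '[{"delta_pos":[0,0,-0.4],"dr":[0,0,0]},{"delta_pos":[0,0,0],"dr":[0,0,0]},{"delta_pos":[0,0,0],"dr":[0,0,0]},{"delta_pos":[0,0,0],"dr":[0,0,0]},{"delta_pos":[0,0,0],"dr":[0,0,0]}]'
```

```text
t: 20.6
eef_pos: [0.5331, -0.2831, 0.1081]
ee_rot: [-3.141, 0.0, 3.097]
force: [0.0, -0.0, -1.3]
width: 0.0175
gripper_force: 50.0
```

Aligned to 0.2 mm. Inserting, slowly.

```bash
python3 -m handwheel '[{"delta_pos":[0,0,-0.3],"dr":[0,0,0]},{"delta_pos":[0,0,-0.2],"dr":[0,0,0]},{"delta_pos":[0,0,-0.2],"dr":[0,0,0]},{"delta_pos":[0,0,0],"dr":[0,0,0]}]'
python3 -m handwheel '[{"delta_pos":[0,0,-0.2],"dr":[0,0,0]},{"delta_pos":[0,0,-0.2],"dr":[0,0,0]},{"delta_pos":[0,0,-0.2],"dr":[0,0,0]},{"delta_pos":[0,0,-0.1],"dr":[0,0,0]},{"delta_pos":[0,0,0],"dr":[0,0,0]}]'
```

```text
t: 21.0
eef_pos: [0.5322, -0.2829, 0.0854]
ee_rot: [3.141, -0.002, 3.097]
force: [-0.5, -0.1, -0.9]
width: 0.0178
gripper_force: 50.0
t: 21.5
eef_pos: [0.5326, -0.283, 0.0652]
ee_rot: [3.141, -0.001, 3.097]
force: [-0.7, 0.8, -1.0]
width: 0.0177
gripper_force: 50.0
```

```bash
python3 -m handwheel '[{"delta_pos":[0,0,-0.08],"dr":[0,0,0]},{"delta_pos":[0,0,-0.04],"dr":[0,0,0]},{"delta_pos":[0,0,0],"dr":[0,0,0]},{"delta_pos":[0,0,0],"dr":[0,0,0]}]'
```

```text
t: 21.9
eef_pos: [0.5331, -0.2831, 0.0624]
ee_rot: [-3.142, 0.0, 3.097]
force: [-0.4, -0.3, -0.6]
width: 0.018
gripper_force: 50.0
```

```bash
python3 -m handwheel '[{"delta_pos":[0,0,-0.025],"dr":[0,0,0]},{"delta_pos":[0,0,0],"dr":[0,0,0]},{"delta_pos":[0,0,0],"dr":[0,0,0]}]'
python3 -m handwheel '[{"delta_pos":[0,0,0],"dr":[0,0,0]},{"delta_pos":[0,0,0],"dr":[0,0,0]},{"delta_pos":[0,0,0],"dr":[0,0,0]},{"delta_pos":[0,0,0],"dr":[0,0,0]},{"delta_pos":[0,0,0],"dr":[0,0,0]},{"delta_pos":[0,0,0],"dr":[0,0,0]},{"delta_pos":[0,0,0],"dr":[0,0,0]},{"delta_pos":[0,0,0],"dr":[0,0,0]},{"delta_pos":[0,0,0],"dr":[0,0,0]},{"delta_pos":[0,0,0],"dr":[0,0,0]}]' -1
```

```text
t: 22.2
eef_pos: [0.5331, -0.2831, 0.0617]
ee_rot: [-3.142, 0.0, 3.097]
force: [0.8, -0.3, 0.0]
width: 0.0178
gripper_force: 50.0
t: 23.2
eef_pos: [0.5329, -0.2831, 0.0615]
ee_rot: [3.142, 0.0, 3.097]
force: [-0.5, 0.2, -0.6]
width: 0.0865
gripper_force: 0.0
```

```bash
python3 -m handwheel '[{"delta_pos":[0,0,0.3],"dr":[0,0,0]},{"delta_pos":[0,0,0.8],"dr":[0,0,0]},{"delta_pos":[0,0,1],"dr":[0,0,0]},{"delta_pos":[0,0,1],"dr":[0,0,0]},{"delta_pos":[-0.5,0,1],"dr":[0,0,0]},{"delta_pos":[-0.7,0,1],"dr":[0,0,0]},{"delta_pos":[0,0,0.6],"dr":[0,0,0]},{"delta_pos":[0,0,0],"dr":[0,0,0]},{"delta_pos":[0,0,0],"dr":[0,0,0]}]'
python3 - <<'E'
from h import *
H.update(strap_eye=.037,strap_slot=.037)
s=get_state();print(s["eef_pos"],s["force"])
im=grab_frame("wrist");cv2.imwrite("pics/w11.png",im[:,:,::-1]);look("wrist",["puller_handle","puller_stand"])
im=grab_frame("top");cv2.imwrite("pics/t11.png",im[:,:,::-1])
look("top",["strap_eye","strap_slot","anchor_mid","puller_handle","tweezers","nose_pliers","fuse_pack","tape_roll","test_pcb"])
grab_frame("scene");look("scene",["strap_eye","strap_slot","puller_handle","stand_mouth"])
E
```

```text
t: 24.1
eef_pos: [0.497, -0.283, 0.2333]
ee_rot: [3.142, 0.002, 3.097]
force: [-0.1, 0.7, -1.2]
width: 0.0879
gripper_force: 0.0
[ 0.49697535 -0.28300159  0.23333451] [-0.05773809  0.69471059 -1.23638897]
wrist puller_handle [318.5 208.6] 0.7 [ 0.5295 -0.284 ]
wrist puller_stand [319.6 193.2] 0.71 [ 0.5309 -0.2826]
top nose_pliers [287.8 130.2] 0.83 [ 0.7526 -0.0381]
top fuse_pack [346.6 142.9] 0.61 [ 0.7205 -0.1761]
top tape_roll [420.7 153.2] 0.78 [ 0.6937 -0.3494]
top test_pcb [237.9 284.3] 0.55 [0.3951 0.0778]
scene strap_eye [281.5 179.4] 0.51 [0.5715 0.0394]
scene strap_slot [281.4 180.6] 0.4 [0.5692 0.0347]
scene puller_handle [322.4 264.6] 0.69 [ 0.5206 -0.2836]
scene stand_mouth [326.7 274. ] 0.58 [ 0.5283 -0.2884]
```

```bash
python3 -c "from station import job_done;print(job_done())"
```

```text
the job is handed in; nothing more can be done
None
```

The spring is hooked under the post head, the puller is back in its stand, and the job was handed in at about 24 s of the 72 s allowed. Afterwards the cameras found the strap at the post and the four bystanders they could see in place; the tweezers were not detected then.

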